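# Rock the jammed wedge out of a clamp

### The arm

A 6-joint arm with a two-finger parallel gripper is mounted at the origin on a cart in front of the work surface, level with it; the furniture and walls round the work are solid. World frame = base frame: x ahead of the robot, y to its left, z up, the work surface at z = 0. Lengths are in mm, angles in rad, forces in N, time in s.
With the tool pointing down it reaches from about 350 to 875 mm from the base axis. Payload 4.2 kg.
Tool frame: the origin (TCP) lies midway between the tips of the shut fingers; the grasp point (between the pads) lies 19 mm behind it (arm.grip_point_offset is the distance from the TCP to the grasp point, in mm); z points along the fingers, x is the direction in which the jaws open and shut, and the axes are right-handed (so a half turn about z gives the same grasp; the last joint's range is limited). The gripper opens to 85 mm and grips with 20 to 120 N. Pads are 22 mm wide; open, the fingers measure 114 mm over their backs; the gripper's body (76 mm by 85 mm) begins 54 mm behind the grasp point. The pads swing forward as they close: fully open they stand 13 mm farther back than shut.
Start: joints at [1.468, 0.385, 0.008, 0, -1.194, -0.259], TCP at [221.191, 584.529, 231.312] pointing down, gripper open.
Joint ranges: [-3.14, 3.14], [-1.21, 2.06], [-1.07, 1.41], [-3.16, 2.05], [-2.99, -0.16], [-3.1, 3.1]. Speed limits (rad/s): [2.79, 2.79, 3.14, 3.14, 3.14, 3.14].

### API

Orientations are given as a unit quaternion [x, y, z, w].
In Python, from bench import arm gives the robot as it stands.
- The arm moves only by the tool move_arm, never from a script. Its argument "targets" is a list of rows, each a list of 7 numbers: the shift along the tool's x, y, z in cm, then the turn, a rotation vector about the tool's x, y, z in degrees, then the closure in counts, from 0 (fully open) to 255 (shut). In form: [[x, y, z, wx, wy, wz, grip], ...]. A call has 1 to 20 rows; each row is the pose to reach, as a shift and turn from the pose commanded when the call began, along the tool's axes at that moment; what a row does not reach only later rows make up. A row lasts 1/8 s, in which the tool goes at most 62.5 mm and 10.7 degrees, less where a joint would pass 70% of its speed; a pose out of reach is approached as far as the arm can. A call with a gripper value outside its range is refused whole. The fingers move at their own pace and stop on an object; the grip force is fixed at half the most. Time passes only in rows, so rows that repeat a pose let the fingers close. It gives the time, the measured TCP pose, the force and the opening at its end, in the units of the state.
- arm.read_state(): the state, without advancing time (a new reading comes with each control period).
- arm.get_image(name): name is "side" or "top"; returns (picture, depth): 384x512x3 uint8, blue, green, red; 384x512 float32, mm along the optical axis (not along the pixel's ray), 0 where there is no reading.
- arm.camera_params(name): a dict with "mtx" (3x3 intrinsics, pixels), "dist" ([k1, k2, p1, p2, k3] as OpenCV has them; the pictures are not rectified), "world_to_cam" (4x4, takes a point from world to camera coordinates). Camera axes: x right, y down, z forward; pixel columns grow to the right and rows downward; lengths in mm; the calibration is good to about 2 mm. A picture is of the moment at which its call begins. camera_params takes no time and is no camera call.
- arm.job_done(): hands the job in, once; it reports no verdict.
Trained networks look in the newest picture that a camera, given by its name, has taken for a name from the list of things; names that differ only in an ending like _2 or _b are one class to them, and where a whole thing is asked for, a point or a joint stands for the part that bears it (a point fixed in the world has none). Each returns a list of dicts, best first, with "score" (0 to 1); they miss things now and then, are a little off and sometimes report something else, mostly with a low value. They report only what shows in the picture. A call takes as long as a camera call. They do not tell look-alikes from the thing itself.
- arm.search_frame(thing, camera): "bbox" ([left, top, right, bottom] in pixels, round what is visible of it).
- arm.tip_of(thing, camera): "uv" ([column, row] in pixels: a listed point, or the origin of a listed thing).
The state is a dict: "clock": time; "joints": joint angles; "joint_vel": joint speeds; "joint_efforts": joint torques, N m; "position": TCP position; "ee_rot": TCP orientation; "contact_force": force on the tool from outside, world axes, zero at the start; "wrist_torque": the same for the moment, N m; "gripper_width": finger opening in mm.
Only numpy, scipy, OpenCV 4.12 (cv2) and the standard library are available. Lean on these libraries where they do the work, as an engineer would, in place of code of your own. Each camera call takes 0.05 s, during which the arm holds its last target.

### The job

Open the clamp that holds the transformer: work its jammed wooden wedge loose with small alternating side pulls while drawing it up, and put the wedge in the shallow tray. The cradle of the clamp only rests on its base plate, so do not lift it with the wedge, and leave the transformer standing where it is.

Things in the scene. Friction and masses are not known exactly. Their poses are not given: they have to be found in the camera images.
- clamp_base: Fixed dark steel base plate of the clamp, 156 x 104 x 8 mm, on the worktop. Origin on the worktop under the clamp; x points to the clamp's back, y along the slot (the direction of the side pulls), z up. On it lies an aluminium cradle, 144 x 92 mm; its back wall and cheeks end 78 mm above the worktop, its two front stops 54 mm.
- wedge: Loose wooden wedge, 108 mm, 0.12 kg, upright in the slot, thick end up, axes as the clamp base's. Origin under the thin end, z towards the head; it starts 24 to 30 mm above the worktop. Blade 60 mm long, 30 wide (y), one face tapering 3 degrees: 15 to 18 mm thick. Head: block 26 (x) x 36 (y) x 48 (z) mm at z = 60 to 108 mm, wholly above the clamp.
- wedge_grip (a point): Centre of the wedge's head, 84 mm from the thin end. Dry friction, 17 to 25 N in all, holds the wedge: a straight pull lifts the cradle too. While it is slid sideways to and fro, a small upward pull makes it climb: about a millimetre a stroke, less or more as the hidden friction and weight allow; forcing it lifts the cradle. Slack after about 42 mm of travel, clear after 54 mm.
- wedge_mid (a point): Middle of the wedge's length, 54 mm from the thin end.
- cradle (a joint): Lift of the cradle off its base plate, m: 0 = lying down, up to 0.015. Guide pins let it move only up and down; only the weight of the cradle and what is in it, 7 to 10 N, holds it down.
- jaw (a joint): Position of the clamp's sprung jaw, m: about 0 while the wedge is in, +0.0022 (its stop) when the clamp is open. It opens by its own spring as the wedge comes out.
- transformer: Loose mains transformer, 78 x 45 x 38 mm with its leads, standing on the cradle floor between the jaw and the two front stops. Origin on its underside, 36 mm in front of the clamp base's origin, 18 mm above the worktop.
- tray: Fixed shallow grey plastic tray, 190 (x) x 150 (y) mm outside, walls 4 mm thick and 28 mm high, floor 4 mm thick. Origin under its centre on the worktop.
- slot (a point): Middle of the wedge slot's mouth, 78 mm above the worktop, x = +26 mm, y = 0 in the clamp base's frame. The slot is 42 mm long in y between its cheeks and the blade 30 mm wide, so the wedge has 6 mm of side play each way from the middle; it starts up to 4 mm off it.
Not all that is in view belongs to the job. Several things have the shape of the wedge; the one meant has the colours described above.

How it is judged:
By the outcome, as a careful person would: the job done as asked, in the order asked, and still so for the second after the job is handed in, with the robot touching nothing.
It also fails if it takes over 64 s, if anything falls off the work surface, if the arm or the gripper's body presses on something with over 40 N, if the wrist force passes 120 N, or if a joint passes its speed limit or range.

## Working session

There is one attempt and no reset: what is moved stays moved. The work goes in short steps, Python scripts to look and compute and a tool call to move; the robot and the scene stay as the last step left them, time stands still between calls to the robot, and variables do not carry over. Pictures are saved under pics/ and viewed, and the job is handed in when it is done.

Besides the shell and the picture viewer there is one more tool, called after ">>>" by a JSON object that holds its "fn" and its "kwargs". move_arm: Moves the arm, as the interface text tells. Its arguments: {"type":"object","properties":{"targets":{"type":"array","items":{"type":"array","items":{"type":"number"}}}},"required":["targets"]}

```bash
ls; mkdir -p pics; cat > h.py <<'E'
import numpy as np, cv2
from scipy.spatial.transform import Rotation as R
from bench import arm
def world(cam,uv,depth):
    p=arm.camera_params(cam); K=np.array(p["mtx"]);d=np.array(p["dist"]);T=np.linalg.inv(np.array(p["world_to_cam"]))
    n=cv2.undistortPoints(np.array(uv,float).reshape(-1,1,2),K,d).reshape(-1,2)
    dd=np.broadcast_to(np.asarray(depth,float).reshape(-1,1),(len(n),1))
    c=np.hstack([n*dd,dd]); return c@T[:3,:3].T+T[:3,3]
def proj(cam,P):
    p=arm.camera_params(cam); W=np.array(p["world_to_cam"])
    q,_=cv2.projectPoints(np.array(P,float).reshape(-1,1,3),cv2.Rodrigues(W[:3,:3])[0],W[:3,3],np.array(p["mtx"]),np.array(p["dist"]))
    return q.reshape(-1,2)
def cloud(cam,depth):
    h,w=depth.shape; u,v=np.meshgrid(np.arange(w),np.arange(h))
    P=world(cam,np.stack([u.ravel(),v.ravel()],1),depth.ravel()).reshape(h,w,3); P[depth<=0]=np.nan; return P
E
python3 - <<'E'
from h import *
for c in ("top","side"):
    im,d=arm.get_image(c); cv2.imwrite(f"pics/{c}0.png",im); np.save(f"{c}0.npy",d)
    for t in ("wedge","clamp_base","tray","transformer","cradle"):
        print(c,t,[(np.round(x["bbox"]),round(x["score"],2)) for x in arm.search_frame(t,c)])
    for t in ("wedge_grip","slot","tray","wedge","clamp_base"):
        print(c,t,[(np.round(x["uv"],1),round(x["score"],2)) for x in arm.tip_of(t,c)])
s=arm.read_state();print(s); print(arm.grip_point_offset)
E
```

```text
pics
top wedge [(array([139., 177., 160., 194.]), 0.8), (array([188., 183., 208., 196.]), 0.68), (array([179., 181., 220., 234.]), 0.39)]
top clamp_base [(array([181., 178., 222., 240.]), 0.89), (array([284., 159., 352., 237.]), 0.61)]
top tray [(array([283., 157., 353., 238.]), 0.76)]
top transformer [(array([185., 202., 209., 218.]), 0.8)]
top cradle [(array([181., 180., 220., 236.]), 0.7)]
top wedge_grip [(array([147. , 182.3]), 0.55), (array([193.8, 189.9]), 0.5)]
top slot [(array([195.2, 191. ]), 0.96)]
top tray [(array([315.1, 195.9]), 0.63)]
top wedge [(array([155.7, 192.1]), 0.64), (array([203.6, 194. ]), 0.59)]
top clamp_base [(array([199.4, 203.1]), 0.81)]
side wedge [(array([224., 279., 246., 326.]), 0.91), (array([246., 220., 263., 256.]), 0.66)]
side clamp_base [(array([231., 232., 309., 297.]), 0.84)]
side tray [(array([235., 161., 311., 209.]), 0.55)]
side transformer [(array([262., 249., 288., 276.]), 0.68)]
side cradle [(array([232., 233., 304., 294.]), 0.61)]
side wedge_grip [(array([253.5, 232. ]), 0.83), (array([233.4, 290. ]), 0.73)]
side slot [(array([252.5, 245
[... 254 characters left out ...]
'joints': array([ 1.46757619e+00,  3.84687793e-01,  7.86673078e-03, -2.83406667e-06,
       -1.19398973e+00, -2.58601409e-01]), 'joint_vel': array([-0.00037708, -0.00081141, -0.00084903, -0.00035522, -0.00088914,
        0.00028223]), 'joint_efforts': array([-8.88699251e-04, -3.92099154e+01,  1.88616782e+01,  4.19060290e+00,
       -4.16569892e-04, -6.02266013e-06]), 'position': array([221.20273811, 584.51052623, 231.30598215]), 'ee_rot': array([-5.68339950e-01,  8.22793839e-01, -4.63780103e-06, -5.70191129e-06]), 'contact_force': array([0.4240863 , 0.29130851, 0.19810856]), 'wrist_torque': array([ 0.00366324,  0.01905014, -0.0067345 ]), 'gripper_width': 85.37755236978794}
18.700000000000003
```

View pics/top0.png

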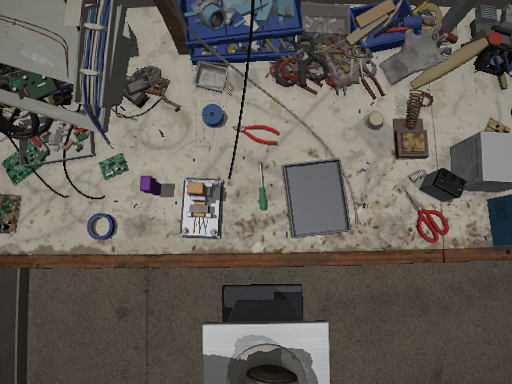

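View pics/side0.png

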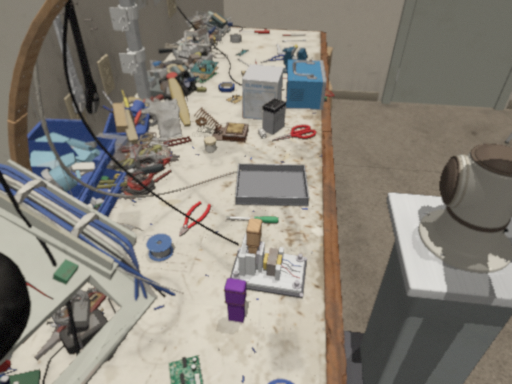

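```bash
python3 - <<'E'
from h import *
a=cv2.imread("pics/top0.png")[150:250,120:240]; a=cv2.resize(a,None,fx=4.5,fy=4.5,interpolation=cv2.INTER_CUBIC)
b=cv2.imread("pics/side0.png")[210:340,215:320]; b=cv2.resize(b,None,fx=4,fy=4,interpolation=cv2.INTER_CUBIC)
cv2.imwrite("pics/crop_t.png",a);cv2.imwrite("pics/crop_s.png",b)
P=cloud("top",np.load("top0.npy"))
np.set_printoptions(precision=0,suppress=True,linewidth=200)
for r in range(176,242,3): print(r,P[r,178:226:3,2])
print(P[203,199],P[190,197],P[196,315])
E
```

```text
176 [ 2. -0.  4.  1.  2.  1. -2. -1. -0. -1.  1.  1. -0.  0.  1. -2.]
179 [ 4.  0. 11.  9.  8.  9.  7.  8. 10. 11. 11. 11. 11. 10. 10.  9.]
182 [ -1.  -3.  nan  81.  79.  79. 135. 137. 136.  81.  78.  77.  33.  35.  17.  12.]
185 [ -1.  -0.  13.  79. 139. 137. 139. 136. 138. 104.  76.  79.  41.  23.  18.   6.]
188 [  2.  -1.   8.  78. 140. 138. 137. 137. 136. 101.  81.  59.  37.  19.  16.   2.]
191 [  0.  -4.   9. 131. 137. 138. 141. 140. 137. 101.  81.  54.  21.  18.  15.  -2.]
194 [  2.   4.  20.  20.  98. 110. 111. 115. 116.  97.  79.  47.  19.  18.  10.   1.]
197 [ 1.  0. 19. 19. 21. 79. 76. 77. 79. 75. 17. 27. 19. 18.  8.  1.]
200 [ 3. -1. 22. 21. 18. 50. 54. 70. 58. 62. 25. 21. 20. 21.  9.  1.]
203 [ 2.  1. 18. 17. 19. 21. 51. 49. 52. 49. 19. 19. 18. 21. 12. -1.]
206 [-1.  0. 20. 19. 58. 59. 58. 57. 58. 57. 52. 21. 17. 18. 11.  2.]
209 [ 1. -1. 20. 20. 57. 60. 57. 59. 59. 58. 49. 20. 21. 20. 11. -2.]
212 [nan  6. 21. 53. 56. 44. 56. 51. 55. 56. 43. 21. 18. 18. 10. -0.]
215 [ 4.  7. 19. 55. 54. 28. 47. 51. 51. 53. 57. 48. 18. 20. 11. -0.]
218 [ 2.  8. 19. 19. 18. 20. 19. 41. 18. 20. 22. 20. 20. 17.  9.  1.]
221 [ 2. 12. 19. 20. 21. 19. 21. 36. 21. 20. 19. 18. 17. 21. 11.  1.]
224 [-0. 11. 17. 21. 19. 21. 20. 31. 18. 21. 18. 19. 20. nan  6.  3.]
227 [ 3. 10. 18. 18. 18. 20. 22. 22. 17. 24. 21. 20. 20. 21.  9. -0.]
230 [ 3. 12. 35. 22. 18. 21. 19. 22. 20. 22. 17. 21. 30. 17. 11.  1.]
233 [ 1. 17. 21. 19. 20. 20. 20. 19. 18. 19. 21. 20. 32. 18.  7.  2.]
236 [-1. 10.  6.  5. 11.  6.  8. 12.  9. 10. 10. 10. 12. 11.  2.  3.]
239 [ 1.  3.  1.  3.  0.  1. -1.  1. -1.  2.  0.  2.  2.  2.  1.  3.]
[451. 162.  49.] [470. 152. 138.] [ 470. -134.    3.]
```

View pics/crop_t.png

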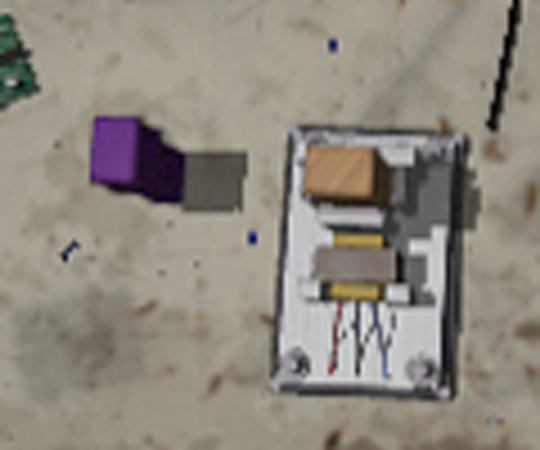

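View pics/crop_s.png

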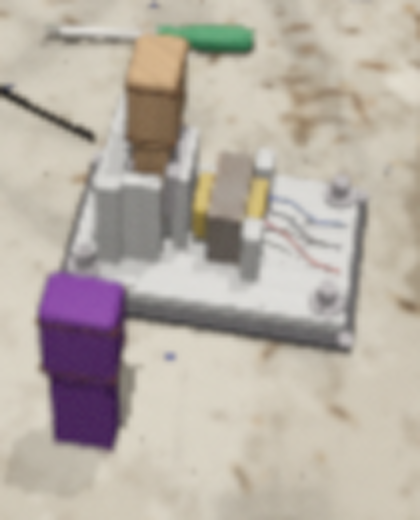

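The top picture has two wedge-shaped things. The purple block at (147,182) stands on the worktop, so it is a look-alike. The wooden-coloured one at (193,188) stands in the clamp slot and is the wedge. The tray is at (318,197). Next I measure the poses.

```bash
python3 - <<'E'
from h import *
from scipy.optimize import minimize
np.set_printoptions(precision=1,suppress=True,linewidth=200)
P=cloud("top",np.load("top0.npy")); S=cloud("side",np.load("side0.npy"))
# base plate: z 5.. and in region
sub=P[170:245,172:232].reshape(-1,3); 
m=(sub[:,2]>4.5)
r=cv2.minAreaRect(sub[m][:,:2].astype(np.float32)); print("base rect",r)
m=(sub[:,2]>15)&(sub[:,2]<25); print("cradle floor z",np.median(sub[m][:,2]),cv2.minAreaRect(sub[m][:,:2].astype(np.float32)))
for n,C in (("top",P),("side",S)):
    q=C.reshape(-1,3); k=(abs(q[:,0]-475)<60)&(abs(q[:,1]-155)<60)&(q[:,2]>92)&(q[:,2]<160)
    q=q[k]; print(n,len(q),q.min(0),q.max(0),"topz",np.median(q[q[:,2]>132][:,2]), q[q[:,2]>132].mean(0))
    t=q[q[:,2]>132]; print(cv2.minAreaRect(t[:,:2].astype(np.float32)))
# side: heights over worktop near
q=S.reshape(-1,3); k=(abs(q[:,0]-390)<15)&(abs(q[:,1]-60)<20); print("side worktop z",np.median(q[k][:,2]))
# orange mask in images
for c,box in (("top",(175,235,170,245)),("side",(225,320,205,300))):
    im=cv2.imread(f"pics/{c}0.png"); hsv=cv2.cvtColor(im,cv2.COLOR_BGR2HSV)
    x0,x1,y0,y1=box; h=hsv[y0:y1,x0:x1]; mk=((h[...,0]>8)&(h[...,0]<18)&(h[...,1]>90)).astype(np.uint8)
    n,l,st,ce=cv2.connectedComponentsWithStats(mk); i=1+np.argmax(st[1:,4]); print(c,st[i],ce[i]+[x0,y0])
# tray
sub=P[150:245,275:360].reshape(-1,3); m=sub[:,2]>18; print("tray",cv2.minAreaRect(sub[m][:,:2].astype(np.float32)))
for c in("top","side"): print(c,"slotproj",proj(c,[[465,160,78],[470,152,114]]))
E
```

```text
base rect ((446.38397216796875, 159.96029663085938), (149.10122680664062, 193.53709411621094), 89.31053161621094)
cradle floor z 19.308169987686824 ((444.3907470703125, 161.77255249023438), (92.95893096923828, 144.2250518798828), 86.3064193725586)
top 230 [463.1 138.5  94.2] [488.8 176.1 141.6] topz 137.3018039303097 [476.  155.7 137.2]
((476.51397705078125, 157.0449676513672), (36.424476623535156, 25.242706298828125), 86.58836364746094)
side 405 [463.1 138.1  92.4] [490.5 176.7 138.5] topz 136.34714455347 [476.3 159.4 136.1]
((476.7855224609375, 156.9561767578125), (38.73249816894531, 26.17951202392578), 86.74469757080078)
side worktop z 0.1023661325308467
top [ 13  13  19  13 216] [196.6 188.9]
side [ 22  17  15  31 248] [253.5 239.1]
tray ((464.5182189941406, -134.2099609375), (188.900390625, 148.92530822753906), 5.933767318725586)
top slotproj [[197.8 195.7]
 [198.8 191.4]]
side slotproj [[259.1 246.6]
 [257.4 230.8]]
```

```bash
python3 - <<'E'
from h import *
np.set_printoptions(precision=1,suppress=True,linewidth=200)
def atz(cam,uv,z):
    a=world(cam,[uv],500)[0]; b=world(cam,[uv],1500)[0]; t=(z-a[2])/(b[2]-a[2]); return a+t*(b-a)
for c,uv in (("top",(195.2,191)),("side",(252.5,245.9))): print("slot",c,atz(c,uv,78))
for c,uv in (("top",(199.4,203.1)),("side",(263.5,270.3))): print("base",c,atz(c,uv,0))
for c,uv in (("top",(193.8,189.9)),("side",(253.5,232))): print("grip",c,atz(c,uv,113))
for c,uv in (("top",(203.6,194)),("side",(252.7,263.9))): print("wedge",c,atz(c,uv,29))
yaw=np.radians(-3.6); Rz=np.array([[np.cos(yaw),-np.sin(yaw)],[np.sin(yaw),np.cos(yaw)]])
o=np.array([444.4,161.8])
for c in("top","side"):
    q=cloud(c,np.load(c+"0.npy")).reshape(-1,3); q=q[np.isfinite(q[:,0])]; l=np.c_[(q[:,:2]-o)@Rz,q[:,2]]
    k=(abs(l[:,0])<110)&(abs(l[:,1])<80)
    for nm,a,b in(("base/cradle",5,30),("cheeks",66,88),("head",93,150)):
        t=l[k&(l[:,2]>a)&(l[:,2]<b)]; print(c,nm,len(t),np.percentile(t,[1,5,50,95,99],axis=0)[:,:2].tolist())
    t=l[k&(l[:,2]>70)&(l[:,2]<86)]
    print(t[np.lexsort((t[:,1],t[:,0].round(-1)))][::6,:2].round().astype(int).tolist())
s=arm.read_state(); T=R.from_quat(s["ee_rot"]).as_matrix()
print(T)
for tgt in ([476.6,157,200],[476.6,157,93]): print(T.T@(np.array(tgt)-s["position"])/10)
E
```

```text
slot top [476.5 166.4  78. ]
slot side [478.5 160.   78. ]
base top [456.  168.3   0. ]
base side [454.8 154.9   0. ]
grip top [473.8 163.7 113. ]
grip side [477.3 155.3 113. ]
wedge top [475.8 153.2  29. ]
wedge side [477.2 165.   29. ]
top base/cradle 1583 [[-77.71511312848483, -69.44955384203122], [-73.69446726277198, -50.86734719879341], [-26.003847253962675, -14.750053201598652], [73.14094385027892, 48.52274891549885], [95.40034974553839, 51.685334927417465]]
top cheeks 185 [[11.46264105042673, -32.696795354982264], [13.022360974575152, -30.05096313682399], [36.844016456570785, -13.127623355713125], [56.49560132889339, 27.47071989051913], [57.72971554521942, 30.87054882950251]]
top head 230 [[19.709978350118337, -20.86581306010878], [19.952539755490758, -20.690645308539562], [29.54773577522193, -6.593375622877305], [42.7531755315754, 12.674427426026266], [44.72526886635977, 15.123827526798927]]
[[14, -18], [13, -4], [15, 8], [16, -18], [18, -13], [18, -9], [18, -3], [20, 1], [22, 4], [22, 9], [22, 15], [28, -27], [33, -25], [26, 23], [38, -27], [38, -24], [43, -19], [53, -33], [
[... 736 characters left out ...]
85606, 15.728358159136057], [45.28103488395856, 16.417102987417397]]
[[14, -18], [14, -6], [14, 6], [12, 13], [16, -18], [17, -13], [18, -7], [21, -3], [17, 1], [22, 4], [22, 7], [23, 11], [25, 13], [20, 15], [22, 17], [19, 18], [33, 10], [29, 11], [29, 12], [27, 12], [31, 23], [32, 25], [28, 26], [28, 27], [45, 4], [41, 11], [35, 11], [37, 12], [41, 13], [43, 21], [42, 26], [42, 26], [38, 27], [45, 32], [54, -12], [52, -3], [47, 2], [53, 4], [52, 7], [54, 10], [53, 13], [50, 16], [52, 20], [47, 22], [50, 27], [54, 29], [45, 31], [51, 32], [55, 33], [55, -25], [56, -8], [57, 7], [55, 23], [55, 32]]
[[-0.4 -0.9 -0. ]
 [-0.9  0.4 -0. ]
 [ 0.  -0.  -1. ]]
[ 30.9 -39.    3.1]
[ 30.9 -39.   13.8]
```

```bash
python3 - <<'E'
from h import *
np.set_printoptions(precision=0,suppress=True,linewidth=200)
im=cv2.imread("pics/top0.png");P=cloud("top",np.load("top0.npy"))
for v in range(60,182,12):
    row=im[v,225:260].astype(int).sum(1); i=225+row.argmin(); print(v,i,row.min(),P[v,i])
print("tall in corridor")
for c in("top","side"):
    q=cloud(c,np.load(c+"0.npy")).reshape(-1,3); q=q[np.isfinite(q[:,0])]
    d=np.array([476-221,157-584.]);L=np.hypot(*d);d/=L; r=q[:,:2]-[221,584]; s=r@d; n=abs(r@[-d[1],d[0]])
    k=(s>-80)&(s<L+100)&(n<110)&(q[:,2]>60)&(q[:,2]<400); print(c,k.sum(), q[k][::max(1,k.sum()//25)])
E
```

```text
60 248 33 [776.  34. 150.]
72 245 10 [758.  42. 126.]
84 244 18 [735.  45. 109.]
96 242 0 [709.  51.  95.]
108 241 26 [684.  54.  81.]
120 239 31 [659.  60.  64.]
132 237 9 [633.  66.  45.]
144 235 10 [604.  72.  35.]
156 233 23 [574.  78.  28.]
168 231 37 [546.  84.  11.]
180 229 375 [516.  90.   3.]
tall in corridor
top 675 [[510. 291. 107.]
 [505. 278. 108.]
 [500. 280. 109.]
 [502. 187.  76.]
 [495. 268. 110.]
 [497. 137.  83.]
 [486. 168. 137.]
 [490. 284. 110.]
 [483. 146. 138.]
 [491. 267.  88.]
 [490. 128.  79.]
 [479. 154. 138.]
 [483. 270. 108.]
 [486. 136.  76.]
 [474. 159. 139.]
 [479. 269. 106.]
 [482. 131.  74.]
 [470. 146. 135.]
 [467. 163. 138.]
 [476. 271.  73.]
 [472. 184.  79.]
 [465. 168. 110.]
 [463. 151. 100.]
 [462. 174.  77.]
 [459. 148.  76.]]
side 1391 [[486. 141. 136.]
 [464. 147. 134.]
 [468. 162. 137.]
 [480. 172. 135.]
 [466. 173. 130.]
 [464. 160. 109.]
 [498. 146.  78.]
 [463. 145.  76.]
 [488. 174.  95.]
 [474. 172.  88.]
 [463. 166.  77.]
 [493. 179.  79.]
 [480. 184.  80.]
 [469. 177.  68.]
 [501. 192.  71.]
 [495. 191.  62.]
 [500. 277. 110.]
 [478. 277. 108.]
 [495. 286. 108.]
 [476. 281. 100.]
 [495. 292. 103.]
 [477. 289.  96.]
 [496. 292.  89.]
 [511. 290.  75.]
 [489. 292.  75.]
 [489. 293.  68.]]
```

>>> {"fn": "move_arm", "kwargs": {"targets": [[30.9, -39, 3, 0, 0, -17.2, 0], [30.9, -39, 3, 0, 0, -17.2, 0], [30.9, -39, 3, 0, 0, -17.2, 0], [30.9, -39, 3, 0, 0, -17.2, 0], [30.9, -39, 3, 0, 0, -17.2, 0], [30.9, -39, 3, 0, 0, -17.2, 0], [30.9, -39, 3, 0, 0, -17.2, 0], [30.9, -39, 3, 0, 0, -17.2, 0], [30.9, -39, 3, 0, 0, -17.2, 0], [30.9, -39, 3, 0, 0, -17.2, 0], [30.9, -39, 3, 0, 0, -17.2, 0]]}}

```text
clock: 2.48
position: [476.2, 158.6, 201.5]
ee_rot: [-0.686, 0.728, 0.0, 0.0]
contact_force: [0.0, 0.2, 0.6]
gripper_width: 85.2
```

```bash
python3 - <<'E'
from h import *
np.set_printoptions(precision=3,suppress=True,linewidth=200)
s=arm.read_state(); T=R.from_quat(s["ee_rot"]).as_matrix()
print(s["clock"],s["position"],s["contact_force"],s["joints"]);print(T, np.degrees(np.arctan2(T[1,0],T[0,0])))
print(T.T@(np.array([476.6,157,93])-s["position"])/10)
E
```

```text
2.475 [476.234 158.575 201.538] [0.028 0.239 0.553] [ 0.645  0.201 -0.334 -0.    -1.036  0.866]
[[-0.06  -0.998  0.   ]
 [-0.998  0.06   0.   ]
 [-0.    -0.    -1.   ]] -93.42080766096232
[ 0.159 -0.042 10.854]
```

>>> {"fn": "move_arm", "kwargs": {"targets": [[0, 0, 5, 0, 0, 0, 0], [0, 0, 9, 0, 0, 0, 0], [0, 0, 10.8, 0, 0, 0, 0], [0, 0, 10.8, 0, 0, 0, 0], [0, 0, 10.8, 0, 0, 0, 100], [0, 0, 10.8, 0, 0, 0, 100], [0, 0, 10.8, 0, 0, 0, 100]]}}

```text
clock: 3.35
position: [476.9, 157.8, 94.2]
ee_rot: [-0.685, 0.728, -0.0, 0.001]
contact_force: [0.3, 0.7, 0.2]
gripper_width: 51.8
```

```bash
python3 - <<'E'
from h import *
im,d=arm.get_image("side"); np.save("side1.npy",d)
cv2.imwrite("pics/s1.png",cv2.resize(im[180:310,200:330],None,fx=4,fy=4,interpolation=cv2.INTER_CUBIC))
s=arm.read_state();print(s["clock"],s["position"],s["contact_force"],s["gripper_width"])
E
```

```text
3.4 [476.85590437 157.70188226  94.01192206] [ 0.43850152  0.42384752 -0.44928634] 51.89600522682067
```

View pics/s1.png

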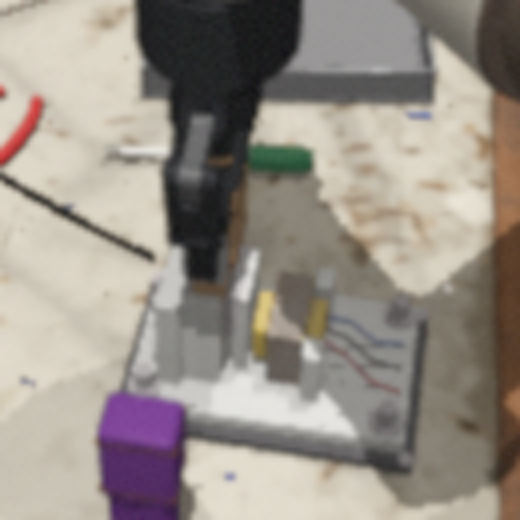

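The fingers straddle the wooden head at about (205,230) in the crop, clear of the cradle walls. I'll close them.

>>> {"fn": "move_arm", "kwargs": {"targets": [[0, 0, 0, 0, 0, 0, 180], [0, 0, 0, 0, 0, 0, 220], [0, 0, 0, 0, 0, 0, 220], [0, 0, 0, 0, 0, 0, 220], [0, 0, 0, 0, 0, 0, 220]]}}

```text
clock: 4.03
position: [476.6, 157.2, 93.7]
ee_rot: [-0.685, 0.728, -0.0, -0.0]
contact_force: [-1.0, -2.5, 5.7]
gripper_width: 35.3
```

>>> {"fn": "move_arm", "kwargs": {"targets": [[-0.2, 0, -0.01, 0, 0, 0, 220], [-0.4, 0, -0.03, 0, 0, 0, 220], [-0.6, 0, -0.05, 0, 0, 0, 220]]}}

```text
clock: 4.4
position: [476.6, 159.7, 93.5]
ee_rot: [-0.685, 0.728, -0.002, -0.003]
contact_force: [6.1, -14.7, 0.6]
gripper_width: 35.3
```

>>> {"fn": "move_arm", "kwargs": {"targets": [[0, 0, 0, 0, 0, 0, 220]]}}

```text
clock: 4.53
position: [476.7, 159.9, 93.5]
ee_rot: [-0.685, 0.728, -0.002, -0.003]
contact_force: [4.4, -13.4, 2.9]
gripper_width: 35.4
```

>>> {"fn": "move_arm", "kwargs": {"targets": [[0.2, 0, -0.02, 0, 0, 0, 220], [0.4, 0, -0.05, 0, 0, 0, 220], [0.7, 0, -0.08, 0, 0, 0, 220]]}}

```text
clock: 4.9
position: [476.8, 158.7, 93.7]
ee_rot: [-0.685, 0.729, 0.001, 0.002]
contact_force: [-0.7, 11.2, -7.7]
gripper_width: 35.5
```

>>> {"fn": "move_arm", "kwargs": {"targets": [[0, 0, 0, 0, 0, 0, 220]]}}

```text
clock: 5.03
position: [476.7, 158.7, 93.7]
ee_rot: [-0.685, 0.729, 0.001, 0.002]
contact_force: [0.0, 6.0, -7.1]
gripper_width: 35.5
```

>>> {"fn": "move_arm", "kwargs": {"targets": [[-0.6, 0, 0, 0, 0, 0, 220], [-1.2, 0, 0, 0, 0, 0, 220], [-1.2, 0, 0, 0, 0, 0, 220]]}}

```text
clock: 5.4
position: [477.0, 165.6, 94.3]
ee_rot: [-0.685, 0.728, -0.001, -0.003]
contact_force: [6.0, -9.7, -2.6]
gripper_width: 35.3
```

>>> {"fn": "move_arm", "kwargs": {"targets": [[0.8, 0, 0, 0, 0, 0, 220], [1.6, 0, 0, 0, 0, 0, 220], [1.6, 0, 0, 0, 0, 0, 220]]}}

```text
clock: 5.78
position: [476.9, 158.1, 94.8]
ee_rot: [-0.685, 0.729, 0.002, 0.005]
contact_force: [-5.9, 16.0, -4.4]
gripper_width: 35.2
```

>>> {"fn": "move_arm", "kwargs": {"targets": [[-0.8, 0, -0.05, 0, 0, 0, 220], [-1.6, 0, -0.1, 0, 0, 0, 220], [-1.6, 0, -0.1, 0, 0, 0, 220], [-0.8, 0, -0.15, 0, 0, 0, 220], [0.1, 0, -0.2, 0, 0, 0, 220], [0.1, 0, -0.2, 0, 0, 0, 220], [-0.8, 0, -0.25, 0, 0, 0, 220], [-1.6, 0, -0.3, 0, 0, 0, 220], [-1.6, 0, -0.3, 0, 0, 0, 220], [-0.8, 0, -0.35, 0, 0, 0, 220], [0.1, 0, -0.4, 0, 0, 0, 220], [0.1, 0, -0.4, 0, 0, 0, 220]]}}

```text
clock: 7.28
position: [476.8, 156.2, 98.7]
ee_rot: [-0.685, 0.729, 0.002, 0.005]
contact_force: [-4.3, 15.4, -5.0]
gripper_width: 35.2
```

```bash
cat > chk.py <<'E'
from h import *
import sys
n=sys.argv[1]
o=np.array([444.4,161.8]); yaw=np.radians(-3.6); Rz=np.array([[np.cos(yaw),-np.sin(yaw)],[np.sin(yaw),np.cos(yaw)]])
def loc(c,d):
    q=cloud(c,d).reshape(-1,3); q=q[np.isfinite(q[:,0])]; return np.c_[(q[:,:2]-o)@Rz,q[:,2]]
def rep(c,d):
    l=loc(c,d); out=[]
    for x0,x1,y0,y1,a,b in((-66,-52,-36,36,10,45),(44,56,-30,30,60,100),(-110,-85,-60,60,-9,9)):
        k=(l[:,0]>x0)&(l[:,0]<x1)&(l[:,1]>y0)&(l[:,1]<y1)&(l[:,2]>a)&(l[:,2]<b); z=l[k,2]; z=np.median(z) if len(z) else np.nan
        out.append(f"{z:.2f}({k.sum()})")
    print(c,"floor/backwall/table",out)
for c in("top","side"):
    rep(c,np.load(c+"0.npy")); im,d=arm.get_image(c); np.save(f"{c}_{n}.npy",d); rep(c,d)
    x=(150,250,140,260) if c=="top" else (190,310,210,330)
    cv2.imwrite(f"pics/{c}_{n}.png",cv2.resize(im[x[0]:x[1],x[2]:x[3]],None,fx=4,fy=4,interpolation=cv2.INTER_CUBIC))
s=arm.read_state();print(s["clock"],s["position"],s["contact_force"],s["gripper_width"])
E
python3 chk.py a
```

```text
top floor/backwall/table ['19.76(162)', '78.81(49)', '1.15(447)']
top floor/backwall/table ['19.64(158)', 'nan(0)', '0.92(450)']
side floor/backwall/table ['19.07(181)', '78.05(99)', '0.31(549)']
side floor/backwall/table ['19.13(182)', '77.94(93)', '0.28(545)']
7.375 [476.78208456 156.24430566  98.65520284] [-4.58055669 14.96414155 -4.2167646 ] 35.037173401013554
```

View pics/side_a.png

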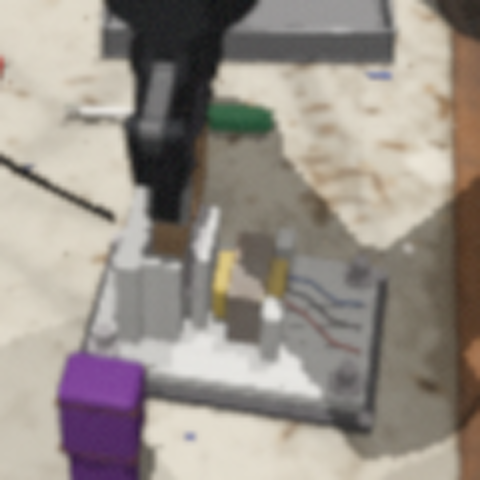

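The cradle hasn't lifted, and the wedge is about 5 mm up. I'll continue at the same rate.

>>> {"fn": "move_arm", "kwargs": {"targets": [[-0.8, 0, -0.05, 0, 0, 0, 220], [-1.7, 0, -0.1, 0, 0, 0, 220], [-1.7, 0, -0.1, 0, 0, 0, 220], [-0.8, 0, -0.15, 0, 0, 0, 220], [0, 0, -0.2, 0, 0, 0, 220], [0, 0, -0.2, 0, 0, 0, 220], [-0.8, 0, -0.25, 0, 0, 0, 220], [-1.7, 0, -0.3, 0, 0, 0, 220], [-1.7, 0, -0.3, 0, 0, 0, 220], [-0.8, 0, -0.35, 0, 0, 0, 220], [0, 0, -0.4, 0, 0, 0, 220], [0, 0, -0.4, 0, 0, 0, 220], [-0.8, 0, -0.45, 0, 0, 0, 220], [-1.7, 0, -0.5, 0, 0, 0, 220], [-1.7, 0, -0.5, 0, 0, 0, 220], [-0.8, 0, -0.55, 0, 0, 0, 220], [0, 0, -0.6, 0, 0, 0, 220], [0, 0, -0.6, 0, 0, 0, 220]]}}

```text
clock: 9.62
position: [476.8, 155.8, 104.8]
ee_rot: [-0.685, 0.729, 0.002, 0.005]
contact_force: [-4.0, 14.7, -4.7]
gripper_width: 35.0
```

```bash
python3 chk.py b
```

```text
top floor/backwall/table ['19.76(162)', '78.81(49)', '1.15(447)']
top floor/backwall/table ['19.90(160)', 'nan(0)', '0.63(447)']
side floor/backwall/table ['19.07(181)', '78.05(99)', '0.31(549)']
side floor/backwall/table ['19.20(182)', '78.21(99)', '0.43(549)']
9.725 [476.76452518 155.75394274 104.79374563] [-4.32108019 14.06277575 -4.85115957] 35.380412718662754
```

>>> {"fn": "move_arm", "kwargs": {"targets": [[-0.8, 0, -0.05, 0, 0, 0, 220], [-1.7, 0, -0.1, 0, 0, 0, 220], [-1.7, 0, -0.1, 0, 0, 0, 220], [-0.8, 0, -0.15, 0, 0, 0, 220], [0, 0, -0.2, 0, 0, 0, 220], [0, 0, -0.2, 0, 0, 0, 220], [-0.8, 0, -0.25, 0, 0, 0, 220], [-1.7, 0, -0.3, 0, 0, 0, 220], [-1.7, 0, -0.3, 0, 0, 0, 220], [-0.8, 0, -0.35, 0, 0, 0, 220], [0, 0, -0.4, 0, 0, 0, 220], [0, 0, -0.4, 0, 0, 0, 220], [-0.8, 0, -0.45, 0, 0, 0, 220], [-1.7, 0, -0.5, 0, 0, 0, 220], [-1.7, 0, -0.5, 0, 0, 0, 220], [-0.8, 0, -0.55, 0, 0, 0, 220], [0, 0, -0.6, 0, 0, 0, 220], [0, 0, -0.6, 0, 0, 0, 220]]}}

```text
clock: 11.98
position: [476.7, 155.3, 110.8]
ee_rot: [-0.684, 0.729, 0.002, 0.004]
contact_force: [-3.2, 12.9, -5.9]
gripper_width: 35.2
```

```bash
python3 chk.py c
```

```text
top floor/backwall/table ['19.76(162)', '78.81(49)', '1.15(447)']
top floor/backwall/table ['20.02(159)', 'nan(0)', '0.99(446)']
side floor/backwall/table ['19.07(181)', '78.05(99)', '0.31(549)']
side floor/backwall/table ['19.06(179)', '78.31(103)', '0.53(551)']
12.075 [476.72315527 155.32087422 110.80390841] [-4.14582279 14.07566635 -4.9592997 ] 35.48357446599656
```

View pics/side_c.png

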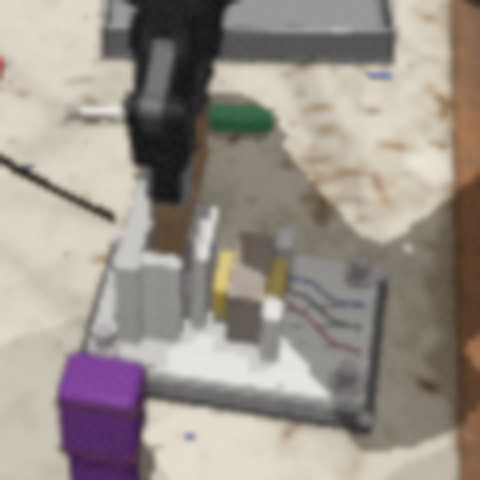

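The blade shows more above the slot at about (172,225) in the crop, and the cradle and transformer haven't moved. I'll continue.

>>> {"fn": "move_arm", "kwargs": {"targets": [[-0.8, 0, -0.05, 0, 0, 0, 220], [-1.7, 0, -0.1, 0, 0, 0, 220], [-1.7, 0, -0.1, 0, 0, 0, 220], [-0.8, 0, -0.15, 0, 0, 0, 220], [0, 0, -0.2, 0, 0, 0, 220], [0, 0, -0.2, 0, 0, 0, 220], [-0.8, 0, -0.25, 0, 0, 0, 220], [-1.7, 0, -0.3, 0, 0, 0, 220], [-1.7, 0, -0.3, 0, 0, 0, 220], [-0.8, 0, -0.35, 0, 0, 0, 220], [0, 0, -0.4, 0, 0, 0, 220], [0, 0, -0.4, 0, 0, 0, 220], [-0.8, 0, -0.45, 0, 0, 0, 220], [-1.7, 0, -0.5, 0, 0, 0, 220], [-1.7, 0, -0.5, 0, 0, 0, 220], [-0.8, 0, -0.55, 0, 0, 0, 220], [0, 0, -0.6, 0, 0, 0, 220], [0, 0, -0.6, 0, 0, 0, 220]]}}

```text
clock: 14.32
position: [476.7, 155.3, 116.8]
ee_rot: [-0.684, 0.729, 0.002, 0.004]
contact_force: [-2.3, 12.6, -3.7]
gripper_width: 35.4
```

```bash
python3 chk.py d
```

```text
top floor/backwall/table ['19.76(162)', '78.81(49)', '1.15(447)']
top floor/backwall/table ['19.87(160)', 'nan(0)', '0.65(453)']
side floor/backwall/table ['19.07(181)', '78.05(99)', '0.31(549)']
side floor/backwall/table ['19.39(181)', '78.32(112)', '0.53(547)']
14.425 [476.74506747 155.29541482 116.77503107] [-2.66123092 12.36558564 -4.80877077] 35.37298471818583
```

>>> {"fn": "move_arm", "kwargs": {"targets": [[-0.8, 0, -0.05, 0, 0, 0, 220], [-1.6, 0, -0.1, 0, 0, 0, 220], [-1.6, 0, -0.1, 0, 0, 0, 220], [-0.8, 0, -0.15, 0, 0, 0, 220], [0, 0, -0.2, 0, 0, 0, 220], [0, 0, -0.2, 0, 0, 0, 220], [-0.8, 0, -0.25, 0, 0, 0, 220], [-1.6, 0, -0.3, 0, 0, 0, 220], [-1.6, 0, -0.3, 0, 0, 0, 220], [-0.8, 0, -0.35, 0, 0, 0, 220], [0, 0, -0.4, 0, 0, 0, 220], [0, 0, -0.4, 0, 0, 0, 220], [-0.8, 0, -0.45, 0, 0, 0, 220], [-1.6, 0, -0.5, 0, 0, 0, 220], [-1.6, 0, -0.5, 0, 0, 0, 220], [-0.8, 0, -0.55, 0, 0, 0, 220], [0.1, 0, -0.6, 0, 0, 0, 220], [0.1, 0, -0.6, 0, 0, 0, 220]]}}

```text
clock: 16.68
position: [476.7, 154.2, 122.8]
ee_rot: [-0.684, 0.729, 0.002, 0.004]
contact_force: [-2.5, 12.7, -5.2]
gripper_width: 35.7
```

```bash
python3 chk.py e
```

```text
top floor/backwall/table ['19.76(162)', '78.81(49)', '1.15(447)']
top floor/backwall/table ['19.91(161)', 'nan(0)', '0.79(450)']
side floor/backwall/table ['19.07(181)', '78.05(99)', '0.31(549)']
side floor/backwall/table ['19.05(180)', '78.12(112)', '0.39(545)']
16.775 [476.65902199 154.17213558 122.78014619] [-1.86243733 12.40784731 -5.74814117] 35.63172203185196
```

>>> {"fn": "move_arm", "kwargs": {"targets": [[-0.8, 0, -0.05, 0, 0, 0, 220], [-1.6, 0, -0.1, 0, 0, 0, 220], [-1.6, 0, -0.1, 0, 0, 0, 220], [-0.8, 0, -0.15, 0, 0, 0, 220], [-0.2, 0, -0.2, 0, 0, 0, 220], [-0.2, 0, -0.2, 0, 0, 0, 220], [-0.8, 0, -0.25, 0, 0, 0, 220], [-1.6, 0, -0.3, 0, 0, 0, 220], [-1.6, 0, -0.3, 0, 0, 0, 220], [-0.8, 0, -0.35, 0, 0, 0, 220], [-0.2, 0, -0.4, 0, 0, 0, 220], [-0.2, 0, -0.4, 0, 0, 0, 220], [-0.8, 0, -0.45, 0, 0, 0, 220], [-1.6, 0, -0.5, 0, 0, 0, 220], [-1.6, 0, -0.5, 0, 0, 0, 220], [-0.8, 0, -0.55, 0, 0, 0, 220], [-0.2, 0, -0.6, 0, 0, 0, 220], [-0.2, 0, -0.6, 0, 0, 0, 220]]}}

```text
clock: 19.02
position: [476.7, 155.4, 128.8]
ee_rot: [-0.685, 0.729, 0.002, 0.003]
contact_force: [-1.2, 10.2, -6.3]
gripper_width: 35.3
```

```bash
python3 chk.py f
```

```text
top floor/backwall/table ['19.76(162)', '78.81(49)', '1.15(447)']
top floor/backwall/table ['20.09(158)', 'nan(0)', '0.90(448)']
side floor/backwall/table ['19.07(181)', '78.05(99)', '0.31(549)']
side floor/backwall/table ['19.08(179)', '78.44(113)', '0.41(547)']
19.125 [476.68927762 155.46602978 128.77853151] [-1.04265976 10.25305506 -5.37556212] 34.984725776613224
```

View pics/side_f.png

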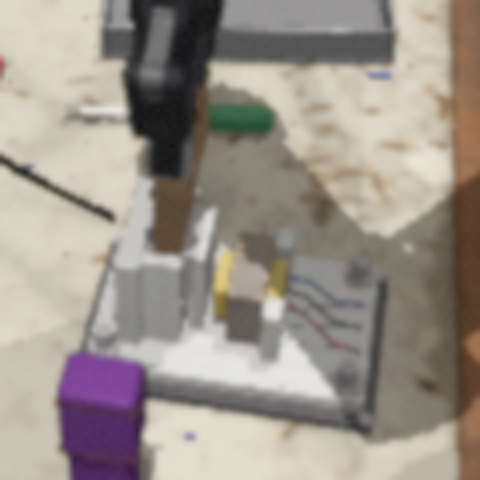

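The wedge is 35 mm up and the cradle is still seated. I keep going past the slack point.

>>> {"fn": "move_arm", "kwargs": {"targets": [[-0.7, 0, -0.05, 0, 0, 0, 220], [-1.4, 0, -0.1, 0, 0, 0, 220], [-1.4, 0, -0.1, 0, 0, 0, 220], [-0.7, 0, -0.15, 0, 0, 0, 220], [0, 0, -0.2, 0, 0, 0, 220], [0, 0, -0.2, 0, 0, 0, 220], [-0.7, 0, -0.25, 0, 0, 0, 220], [-1.4, 0, -0.3, 0, 0, 0, 220], [-1.4, 0, -0.3, 0, 0, 0, 220], [-0.7, 0, -0.35, 0, 0, 0, 220], [0, 0, -0.4, 0, 0, 0, 220], [0, 0, -0.4, 0, 0, 0, 220], [-0.7, 0, -0.45, 0, 0, 0, 220], [-1.4, 0, -0.5, 0, 0, 0, 220], [-1.4, 0, -0.5, 0, 0, 0, 220], [-0.7, 0, -0.55, 0, 0, 0, 220], [0, 0, -0.6, 0, 0, 0, 220], [0, 0, -0.6, 0, 0, 0, 220]]}}

```text
clock: 21.38
position: [476.3, 153.1, 134.6]
ee_rot: [-0.685, 0.729, 0.001, 0.001]
contact_force: [0.5, 4.0, -2.5]
gripper_width: 35.2
```

>>> {"fn": "move_arm", "kwargs": {"targets": [[-0.7, 0, -0.05, 0, 0, 0, 220], [-1.4, 0, -0.1, 0, 0, 0, 220], [-1.4, 0, -0.1, 0, 0, 0, 220], [-0.7, 0, -0.15, 0, 0, 0, 220], [0, 0, -0.2, 0, 0, 0, 220], [0, 0, -0.2, 0, 0, 0, 220], [-0.7, 0, -0.25, 0, 0, 0, 220], [-1.2, 0, -0.3, 0, 0, 0, 220], [-1.2, 0, -0.3, 0, 0, 0, 220], [-0.7, 0, -0.35, 0, 0, 0, 220], [-0.4, 0, -0.4, 0, 0, 0, 220], [-0.4, 0, -0.4, 0, 0, 0, 220]]}}

```text
clock: 22.88
position: [476.3, 155.9, 138.6]
ee_rot: [-0.685, 0.729, 0.0, -0.0]
contact_force: [-0.2, -0.2, -2.1]
gripper_width: 35.4
```

```bash
python3 chk.py g
```

```text
top floor/backwall/table ['19.76(162)', '78.81(49)', '1.15(447)']
top floor/backwall/table ['19.83(157)', 'nan(0)', '0.96(445)']
side floor/backwall/table ['19.07(181)', '78.05(99)', '0.31(549)']
side floor/backwall/table ['19.08(181)', '78.07(118)', '0.46(544)']
22.975 [476.34792076 156.21770163 138.59423364] [ 0.44404739  1.07671542 -2.71632364] 35.21185933717339
```

View pics/side_g.png

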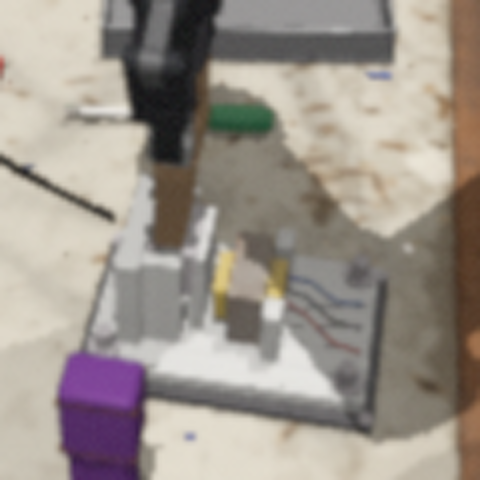

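The wedge is slack now: the force reads only its weight. I centre it and lift straight up.

>>> {"fn": "move_arm", "kwargs": {"targets": [[-0.3, 0, -0.1, 0, 0, 0, 220], [-0.4, 0, -0.3, 0, 0, 0, 220], [-0.4, 0, -0.6, 0, 0, 0, 220], [-0.4, 0, -1.0, 0, 0, 0, 220], [-0.4, 0, -1.5, 0, 0, 0, 220], [-0.4, 0, -2.5, 0, 0, 0, 220], [-0.4, 0, -4, 0, 0, 0, 220], [-0.4, 0, -6, 0, 0, 0, 220], [-0.4, 0, -6, 0, 0, 0, 220]]}}

```text
clock: 24.1
position: [477.9, 161.2, 200.9]
ee_rot: [-0.685, 0.728, -0.001, 0.003]
contact_force: [-0.1, 0.1, -1.3]
gripper_width: 35.5
```

```bash
python3 chk.py i; python3 - <<'E'
from h import *
np.set_printoptions(precision=3,suppress=True,linewidth=200)
s=arm.read_state(); T=R.from_quat(s["ee_rot"]).as_matrix(); print(T.T@(np.array([464.5,-134.2,s["position"][2]])-s["position"])/10, s["joints"])
d=np.load("side_i.npy"); q=cloud("side",d).reshape(-1,3); p=s["position"]
k=(abs(q[:,0]-p[0])<22)&(abs(q[:,1]-p[1])<30)&(q[:,2]>85)&(q[:,2]<p[2]-12); print("below tcp z pct",np.percentile(q[k][:,2],[1,3,50]),p[2])
E
```

```text
top floor/backwall/table ['19.76(162)', '78.81(49)', '1.15(447)']
top floor/backwall/table ['19.98(160)', '77.76(27)', '0.76(447)']
side floor/backwall/table ['19.07(181)', '78.05(99)', '0.31(549)']
side floor/backwall/table ['19.32(183)', '78.19(136)', '0.33(547)']
24.2 [476.49695519 160.4384297  198.65409858] [ 0.02010607  0.18988356 -1.22863015] 35.51426373981916
[29.482 -0.626 -0.015] [ 0.648  0.205 -0.336 -0.001 -1.03   0.861]
below tcp z pct [135.07  135.838 162.009] 198.654098584835
```

View pics/side_i.png

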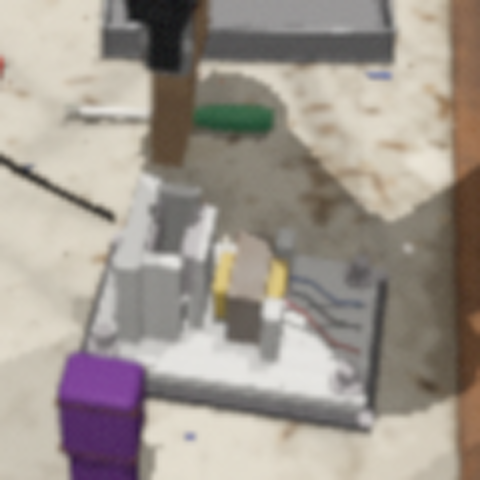

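The wedge is out, the cradle is seated, and the transformer is standing. I carry the wedge over the tray. I'll lay it down with a tilt so it can't topple.

>>> {"fn": "move_arm", "kwargs": {"targets": [[3, 0, 0, 0, 0, 0, 220], [8, -0.1, 0, 0, 0, -2, 220], [13, -0.3, 0, 0, 0, -4, 220], [18, -0.4, 0, 0, 0, -6, 220], [23, -0.5, 0, 0, 0, -8, 220], [27, -0.6, 0, 0, 0, -9.3, 220], [29.5, -0.6, 0, 0, 0, -9.3, 220], [29.5, -0.6, 0, 0, 0, -9.3, 220], [29.5, -0.6, 0, 0, 0, -9.3, 220]]}}

```text
clock: 25.32
position: [464.3, -134.0, 198.0]
ee_rot: [0.742, -0.671, -0.001, 0.0]
contact_force: [-0.6, 0.5, -1.1]
gripper_width: 35.3
```

>>> {"fn": "move_arm", "kwargs": {"targets": [[0, 0, 0, -8, 0, 0, 220], [0, 0, 0, -16, 0, 0, 220], [0, 0, 0, -24, 0, 0, 220], [0, 0, 0, -32, 0, 0, 220], [0, 0, 0, -40, 0, 0, 220], [0, 0, 0, -48, 0, 0, 220], [0, 0, 0, -55, 0, 0, 220], [0, 0, 0, -55, 0, 0, 220], [0, 0, 0, -55, 0, 0, 220], [0, 0, 0, -55, 0, 0, 220]]}}

```text
clock: 26.58
position: [464.6, -134.2, 199.8]
ee_rot: [0.659, -0.595, -0.308, 0.341]
contact_force: [-1.0, -0.4, -0.4]
gripper_width: 35.5
```

```bash
python3 - <<'E'
from h import *
np.set_printoptions(precision=3,suppress=True,linewidth=200)
s=arm.read_state(); T=R.from_quat(s["ee_rot"]).as_matrix(); print(s["clock"],s["position"],s["joints"],s["gripper_width"]); print(T)
print("thin end",s["position"]+64.7*T[:,2])
print("to goal, tool cm",T.T@(np.array([465,-134,60])-s["position"])/10, "dz1cm", T.T@[0,0,-1])
im,d=arm.get_image("side"); cv2.imwrite("pics/tilt.png",im[100:340,150:420].repeat(2,0).repeat(2,1))
E
```

```text
26.575 [ 464.631 -134.164  199.771] [ 0.072  0.661  0.06   0.026 -1.926  1.597] 35.495293067582004
[[ 0.101 -0.574 -0.813]
 [-0.995 -0.058 -0.083]
 [ 0.     0.817 -0.577]]
thin end [ 412.04  -139.515  162.467]
to goal, tool cm [ -0.016 -11.442   8.027] dz1cm [-0.    -0.817  0.577]
```

View pics/tilt.png

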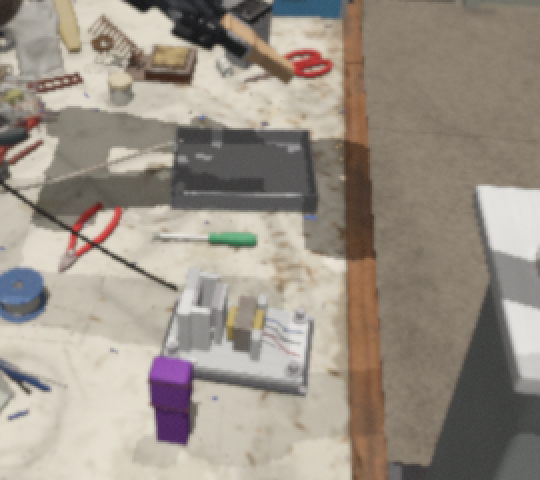

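The tilted wedge is held over the tray (tray in the crop at about (245,170)). I'll lower it.

>>> {"fn": "move_arm", "kwargs": {"targets": [[0, -3, 2.1, 0, 0, 0, 220], [0, -6, 4.2, 0, 0, 0, 220], [0, -9, 6.3, 0, 0, 0, 220], [0, -11.4, 8, 0, 0, 0, 220], [0, -11.4, 8, 0, 0, 0, 220], [0, -11.4, 8, 0, 0, 0, 220]]}}

```text
clock: 27.38
position: [465.2, -134.6, 60.8]
ee_rot: [0.658, -0.595, -0.309, 0.342]
contact_force: [-0.4, 0.1, 0.1]
gripper_width: 35.5
```

```bash
python3 - <<'E'
from h import *
s=arm.read_state(); T=R.from_quat(s["ee_rot"]).as_matrix(); print(s["clock"],s["position"],s["contact_force"]); print("thin end",s["position"]+64.7*T[:,2])
im,d=arm.get_image("side"); cv2.imwrite("pics/low.png",cv2.resize(im[110:230,200:350],None,fx=4,fy=4,interpolation=cv2.INTER_CUBIC))
E
```

```text
27.375 [ 465.22779451 -134.56998566   60.80588329] [-0.42760628  0.10076918  0.1133465 ]
thin end [ 412.5994617  -139.93732105   23.55618132]
```

View pics/low.png

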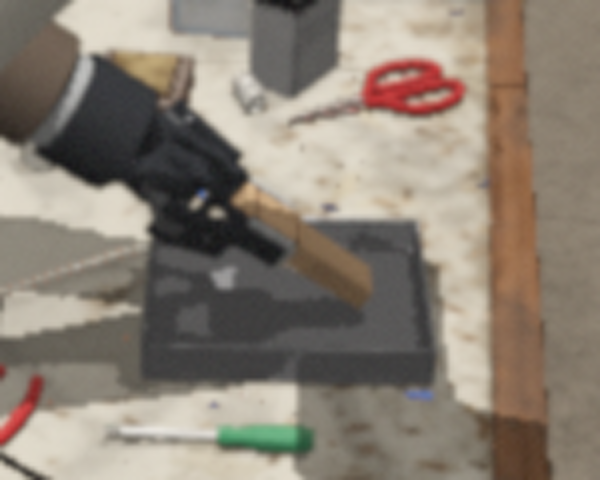

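The wedge is inside the tray walls and its thin end is about 13 mm above the tray floor. I lower it and release.

>>> {"fn": "move_arm", "kwargs": {"targets": [[0, -0.5, 0.35, 0, 0, 0, 220], [0, -1.0, 0.7, 0, 0, 0, 220], [0, -1.0, 0.7, 0, 0, 0, 220], [0, -1.0, 0.7, 0, 0, 0, 220]]}}

```text
clock: 27.92
position: [464.6, -134.5, 48.5]
ee_rot: [0.658, -0.594, -0.31, 0.343]
contact_force: [2.1, 1.1, 5.3]
gripper_width: 35.4
```

>>> {"fn": "move_arm", "kwargs": {"targets": [[0, 0, 0, 0, 0, 0, 80], [0, 0, 0, 0, 0, 0, 40], [0, 0, 0, 0, 0, 0, 0], [0, 0, 0, 0, 0, 0, 0], [0, 0, 0, 0, 0, 0, 0], [0, 0, 0, 0, 0, 0, 0]]}}

```text
clock: 28.68
position: [464.4, -134.3, 47.1]
ee_rot: [0.658, -0.595, -0.31, 0.343]
contact_force: [0.2, 0.3, -0.1]
gripper_width: 85.7
```

```bash
python3 - <<'E'
from h import *
s=arm.read_state(); print(s["clock"],s["position"],s["contact_force"],s["gripper_width"])
im,d=arm.get_image("side"); cv2.imwrite("pics/rel.png",cv2.resize(im[110:230,200:350],None,fx=4,fy=4,interpolation=cv2.INTER_CUBIC))
E
```

```text
28.675 [ 464.43269149 -134.34608864   47.11138023] [ 0.19337747  0.2698831  -0.05506217] 85.6977169914318
```

View pics/rel.png

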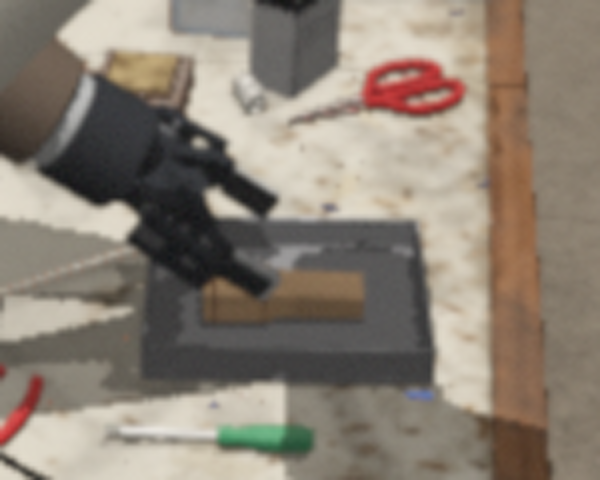

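The wedge lies flat in the tray, crop (285,297). I retreat straight up.

>>> {"fn": "move_arm", "kwargs": {"targets": [[0, 2, -1.4, 0, 0, 0, 0], [0, 5, -3.5, 0, 0, 0, 0], [0, 9, -6.4, 0, 0, 0, 0], [0, 13, -9.2, 0, 0, 0, 0], [0, 17, -12, 0, 0, 0, 0], [0, 17, -12, 0, 0, 0, 0], [0, 17, -12, 0, 0, 0, 0]]}}

```text
clock: 29.6
position: [464.9, -134.1, 255.0]
ee_rot: [0.658, -0.595, -0.31, 0.342]
contact_force: [-1.4, 0.1, -0.7]
gripper_width: 85.2
```

```bash
python3 chk.py z; python3 - <<'E'
from h import *
np.set_printoptions(precision=1,suppress=True)
yaw=np.radians(-3.6); Rz=np.array([[np.cos(yaw),-np.sin(yaw)],[np.sin(yaw),np.cos(yaw)]]);o=np.array([444.4,161.8])
for n in("0","_z"):
  for c in("top","side"):
    q=cloud(c,np.load(c+n+".npy")).reshape(-1,3); q=q[np.isfinite(q[:,0])]; l=np.c_[(q[:,:2]-o)@Rz,q[:,2]]
    t=l[(l[:,0]>-50)&(l[:,0]<-8)&(abs(l[:,1])<25)&(l[:,2]>54)&(l[:,2]<64)]; print(n,c,"transf",len(t),np.median(t,0))
    j=l[(l[:,0]>4)&(l[:,0]<32)&(abs(l[:,1])<14)&(l[:,2]>70)&(l[:,2]<84)]; print("   jaw top x",len(j),np.percentile(j[:,0],[5,50,95]) if len(j) else 0)
im,d=arm.get_image("side"); cv2.imwrite("pics/fin.png",cv2.resize(im[140:310,200:340],None,fx=3.5,fy=3.5,interpolation=cv2.INTER_CUBIC))
im,d=arm.get_image("top"); cv2.imwrite("pics/fint.png",cv2.resize(im[140:250,120:370],None,fx=3,fy=3,interpolation=cv2.INTER_CUBIC))
E
```

```text
top floor/backwall/table ['19.76(162)', '78.81(49)', '1.15(447)']
top floor/backwall/table ['nan(0)', '78.72(65)', 'nan(0)']
side floor/backwall/table ['19.07(181)', '78.05(99)', '0.31(549)']
side floor/backwall/table ['19.26(181)', '78.21(138)', '0.48(549)']
29.7 [ 464.71918185 -134.18729166  254.17117474] [ 0.14041785  0.08083973 -0.2059799 ] 85.34961199299123
0 top transf 78 [-14.   -3.6  56.6]
   jaw top x 51 [12.9 17.2 22.1]
0 side transf 89 [-13.3   1.4  56. ]
   jaw top x 78 [12.8 19.5 30.8]
_z top transf 39 [-12.9  14.6  56.6]
   jaw top x 45 [14.9 19.8 24.8]
_z side transf 88 [-13.3   2.   56.4]
   jaw top x 65 [14.5 19.8 25.5]
```

View pics/fin.png

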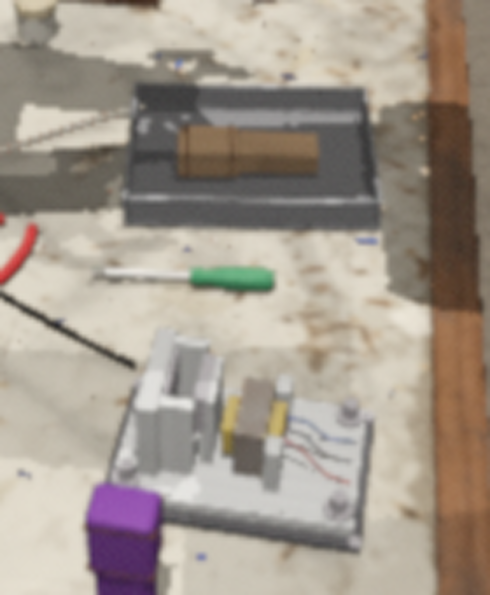

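View pics/fint.png

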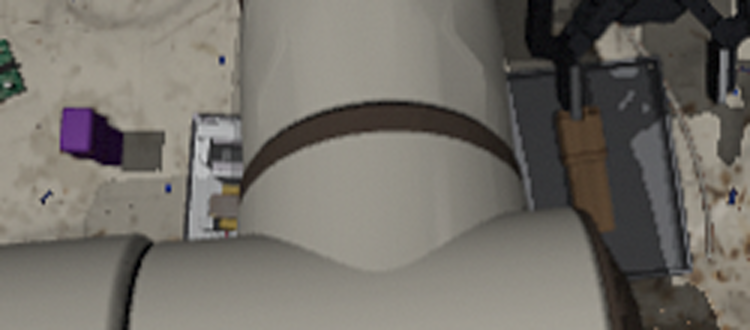

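The side view shows the wedge flat inside the tray at (250,150) and the transformer standing at (255,425). By depth, the jaw has moved about +2 mm. The gripper is clear, so I hand in.

```bash
python3 -c "
from bench import arm
print(arm.job_done(), arm.read_state()['clock'])"
```

```text
the job is handed in; nothing more can be done
the job is handed in; nothing more can be done
```

The wedge is out of the clamp and lying flat in the tray, and I handed the job in at about 29.8 s. I gripped its head across the slot and rocked it about 7 to 10 mm side to side. It came up about 1 mm a stroke until it went slack at about 45 mm. I then lifted it straight out and laid it down tilted so it could not topple.

- **Cradle:** depth checks every few strokes showed no lift, within about 0.3 mm. No check ran between 35 and 45 mm of travel.
- **Jaw:** its top edge moved about 2 mm towards the back, which fits its +2.2 mm stop.
- **Transformer:** it is still standing; the side camera puts it within about 1 mm of where it was.
- **Forces:** no reading showed more than about 17 N in all. The fingers were open and clear of everything at the end.
- **Failed check:** in the last top picture the arm hid most of the clamp, so the top cradle-floor check gave nothing, and its transformer reading (only partly in view) is not usable. The final state of the cradle and transformer rests on the side camera.

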